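# Load the dead-weight carrier

## Robot

A 7-joint arm with a two-finger parallel gripper is mounted at the origin on a cart in front of the work surface, level with it; the furniture and walls round the work are solid. World frame = base frame: x ahead of the robot, y to its left, z up, the work surface at z = 0. Lengths are in m, angles in rad, forces in N, time in s.
With the tool pointing down it reaches from about 0.4 to 0.875 m from the base axis. Payload 6.5 kg.
Tool frame: the origin (TCP) lies at the very end of the fingers, on their centre line; the grasp point (between the pads) lies 19 mm behind it; z points along the fingers, y is the direction in which the jaws open and shut (so a half turn about z gives the same grasp; the last joint's range is limited). The gripper opens to 88 mm and grips with 3 to 60 N. Pads are 18 mm wide; open, the fingers measure 123 mm over their backs; the gripper's body (75 mm by 187 mm) begins 45 mm behind the grasp point.
Start: joints at [1.213, 0.536, -0.004, 1.538, 0.003, 1.067, -0.071], TCP at [0.187, -0.623, 0.239] pointing down, gripper open.
Joint ranges: [-2.7, 2.7], [-0.37, 2.16], [-1.27, 1.26], [0.24, 2.4], [-1.31, 4.45], [0.19, 1.91], [-2.76, 2.76]. Speed limits (rad/s): [2.39, 2.39, 3.14, 3.14, 3.14, 3.14, 3.14].

## Interface

Orientations are given as [roll, pitch, yaw] about the fixed x, y, z axes, in that order (R = Rz(yaw) Ry(pitch) Rx(roll)).
In Python, from station import manip gives the robot as it stands.
- The arm moves only by the shell command python3 -m pendant 'ROWS' [FORCE]. ROWS is JSON, a list of rows, each a list of 3 entries, a list of its own where there are three numbers: the gripper command: -1 is fully open, 1 is shut, values between are in proportion, then the shift along the tool's x, y, z in mm, then the turn, a rotation vector about the tool's x, y, z in rad. A call has 1 to 10 rows; each row shifts and turns the commanded pose from where the row before left it, along the tool's axes as they then stand; what a row does not reach is not made up. A row lasts 1/12 s, in which the tool goes at most 41.7 mm and 7.16 degrees, less where a joint would pass 70% of its speed; a pose out of reach is approached as far as the arm can. A call with a gripper value outside its range is refused whole. The fingers move at their own pace and stop on an object; FORCE is the grip in N (left out, the last holds). Time passes only in rows, so rows that do not move let the fingers close. It gives the time, the measured TCP pose, the force and the opening at its end, in the units of the state.
- manip.get_state(): the state, without advancing time (a new reading comes with each control period).
- manip.get_image(name): name is "scene" or "top" or "wrist"; returns a dict with "pixels" (420x560x3 uint8, red, green, blue), "fx", "fy", "cx", "cy" (pixels), "dist" ([k1, k2, p1, p2, k3] as OpenCV has them; the pictures are not rectified), "xyz" and "orientation" of the camera in the world. Camera axes: x right, y down, z forward; pixel columns grow to the right and rows downward; lengths in m; the calibration is good to about 2 mm. A picture is of the moment at which its call begins. There is no depth.
- manip.finish_job(): hands the job in, once; it reports no verdict.
The state is a dict: "t": time; "joint_positions": joint angles; "joint_velocities": joint speeds; "tau": joint torques, N m; "position": TCP position; "tool_rot": TCP orientation; "force": force on the tool from outside, world axes, zero at the start; "torque": the same for the moment, N m; "gripper_width": opening from 0.0 (shut) to 1.0 (fully open).
Only numpy, scipy, OpenCV 4.12 (cv2) and the standard library are available. Lean on these libraries where they do the work, as an engineer would, in place of code of your own. Each camera call takes 0.05 s, during which the arm holds its last target. There are 200 camera calls.

## Task

Load the dead-weight carrier for the gauge check: thread the wide flat ring weight over its upright post and lower it, without dropping it, until it lies flat on the pan, then do the same with the narrower flat ring weight so that it lies flat on the wide one. The tall slim sleeve is not a weight of this set: leave it where it stands.

Things in the scene. Friction and masses are not known exactly. Their poses are not given: they have to be found in the camera images.
- wide_ring_mid (a point): centre (on the axis, half-way up) of the wide flat ring weight: plain steel, loose, lying flat on the worktop, outside diameter 60, bore 30, height 22 mm, about 0.36 kg; z is its axis; grip it across the outside
- narrow_ring_mid (a point): centre (on the axis, half-way up) of the narrower flat ring weight: plain steel, loose, lying flat on the worktop, outside diameter 46, bore 30, height 22 mm, about 0.17 kg; z is its axis; grip it across the outside
- sleeve_mid (a point): centre (on the axis, half-way up) of a tall slim steel sleeve that is not to be used: loose, standing upright on the worktop, outside diameter 36, bore 26, height 45 mm; z is its axis
- pan (a point): centre of the flat top of the dead-weight carrier's pan, at the foot of its post. The carrier is fixed: a round dark steel foot 100 mm across, on it a round pan 68 mm across whose top is 20 mm above the worktop, and upright in the pan's middle a steel post 12 mm thick that stands 52 mm above the pan, its last 10 mm tapering to 6 mm; z points up along the post
Mind the look-alikes: they are no part of the job. What is shaped like the part that bears narrow_ring_mid but green or red is not meant.

How it is judged:
By the outcome, as a careful person would: the job done as asked, in the order asked, and still so for the second after the job is handed in, with the robot touching nothing.
It also fails if it takes over 59 s, if anything falls off the work surface, if the arm or the gripper's body presses on something with over 40 N, if the wrist force passes 120 N, or if a joint passes its speed limit or range.

## Working session

There is one attempt and no reset: what is moved stays moved. The work goes in short steps, Python scripts to look and compute and a shell command to move; the robot and the scene stay as the last step left them, time stands still between calls to the robot, and variables do not carry over. Pictures are saved under pics/ and viewed, about 8 in all and at most 12, crops included, and the job is handed in when it is done.

```bash
mkdir -p pics; ls; python3 - <<'E'
from station import manip
import cv2,numpy as np
s=manip.get_state();print(s)
for n in("scene","top"):
    im=manip.get_image(n);cv2.imwrite(f"pics/{n}0.png",im["pixels"][...,::-1])
    print({k:v for k,v in im.items() if k!="pixels"})
E
```

```text
pics
{'t': 0.0, 'joint_positions': array([ 1.21282702,  0.53717965, -0.00443091,  1.53885153,  0.00258194,
        1.0672639 , -0.07117676]), 'joint_velocities': array([-1.51859418e-03, -1.03704444e-03, -4.10541170e-04,  8.44010127e-04,
        4.51175371e-05, -3.67370448e-05, -1.93933360e-04]), 'tau': array([ 1.48500953e-04, -5.70981610e+01,  9.90657471e-01, -2.51603919e+01,
       -5.63592883e-02,  1.78571156e-02,  1.40568841e-04]), 'position': array([ 0.18678351, -0.62195976,  0.23783881]), 'tool_rot': array([-3.13989970e+00,  1.12692396e-04,  2.91849172e-01]), 'force': array([0.53100972, 0.38749958, 0.12401499]), 'torque': array([-0.0108063 ,  0.02013905,  0.01448066]), 'gripper_width': 1.0016098622232077}
{'fx': 490.90475992130814, 'fy': 490.90475992130814, 'cx': 283.3482546810784, 'cy': 214.36806229607944, 'dist': array([0.0181835, 0.       , 0.       , 0.       , 0.       ]), 'xyz': array([-0.07258942,  0.73197226,  0.9221005 ]), 'orientation': array([-2.29912651,  0.01753013, -2.54610288])}
{'fx': 416.59442396259635, 'fy': 416.59442396259635, 'cx': 274.65361670367747, 'cy': 204.08949382302316, 'dist': array([-0.0835844,  0.       ,  0.       ,  0.       ,  0.       ]), 'xyz': array([ 0.4441026 , -0.05904167,  1.07349398]), 'orientation': array([-3.08620839,  0.01138127, -1.57901869])}
```

View pics/top0.png

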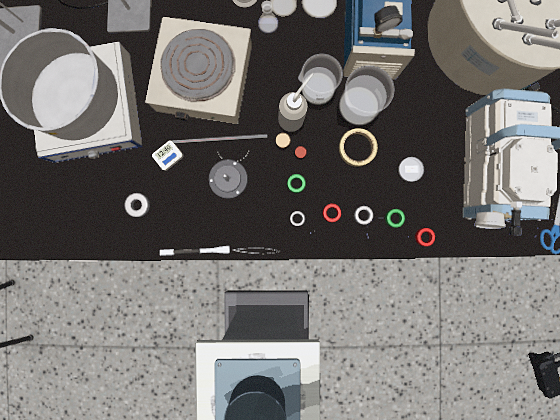

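View pics/scene0.png

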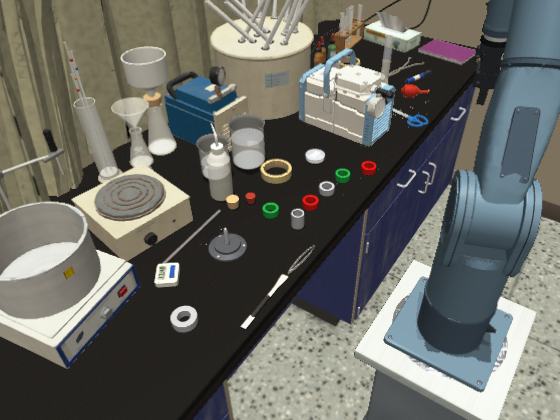

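Top view: the wide ring is at about (136,205), carrier at (228,178), sleeve at (297,218), and the grey narrow ring at (364,215), between a red one at (332,213) and a green one at (396,218). The scene view agrees.

```bash
cat > h.py <<'E'
import cv2,numpy as np
from scipy.spatial.transform import Rotation as R
def ray(im,uv):
    K=np.array([[im["fx"],0,im["cx"]],[0,im["fy"],im["cy"]],[0,0,1]])
    p=cv2.undistortPoints(np.array([[uv]],float),K,np.array(im["dist"]))[0,0]
    return R.from_euler("xyz",im["orientation"]).apply([*p,1])
def plane(im,uv,z):
    d=ray(im,uv);c=np.array(im["xyz"]);return c+d*(z-c[2])/d[2]
def project(im,P):
    K=np.array([[im["fx"],0,im["cx"]],[0,im["fy"],im["cy"]],[0,0,1]])
    Rw=R.from_euler("xyz",im["orientation"]).inv()
    rv=Rw.as_rotvec();t=-Rw.apply(im["xyz"])
    return cv2.projectPoints(np.array(P,float).reshape(-1,3),rv,t,K,np.array(im["dist"]))[0][:,0]
def togo(state,P):
    """shift in tool axes, mm, from TCP to P"""
    return R.from_euler("xyz",state["tool_rot"]).inv().apply(np.array(P)-state["position"])*1000
E
python3 - <<'E'
from h import *
from station import manip
im=manip.get_image("top");g=im["pixels"].astype(int)
sat=g.max(2)-g.min(2);v=g.mean(2)
for n,(u,w),r,th,z in[("wide",(136,205),20,90,.022),("narrow",(364,215),15,90,.022),("sleeve",(297,218),13,90,.045),("foot",(228,178),28,50,.012)]:
    m=np.zeros(v.shape,np.uint8);m[w-r:w+r,u-r:u+r]=((v>th)&(sat<40))[w-r:w+r,u-r:u+r]
    cs,_=cv2.findContours(m,cv2.RETR_EXTERNAL,cv2.CHAIN_APPROX_NONE)
    c=max(cs,key=cv2.contourArea);(e,ax,_)=cv2.fitEllipse(c)
    print(n,np.round(e,1),np.round(ax,1),plane(im,e,z).round(4))
a=plane(im,(226,177),.072);print("post tip guess",a)
s=manip.get_image("scene")
for P in ([.5,0,0],[.6,.1,0.02]):print(project(s,P))
cv2.imwrite("pics/zoom0.png",cv2.resize(g[140:240,110:410,::-1].astype(np.uint8),(800,267),interpolation=cv2.INTER_CUBIC))
E
```

```text
wide [135.9 204.5] [22.6 23.4] [0.5046 0.308  0.022 ]
narrow [363.4 214.7] [17.7 18. ] [ 0.4736 -0.2717  0.022 ]
sleeve [297.  218.1] [14.2 14.4] [ 0.4661 -0.1028  0.045 ]
foot [227.7 178.4] [38.4 38.9] [0.5703 0.0727 0.012 ]
post tip guess [0.56651422 0.06927186 0.072     ]
[[265.57795414 241.3288433 ]]
[[211.49629639 243.80434066]]
```

View pics/zoom0.png

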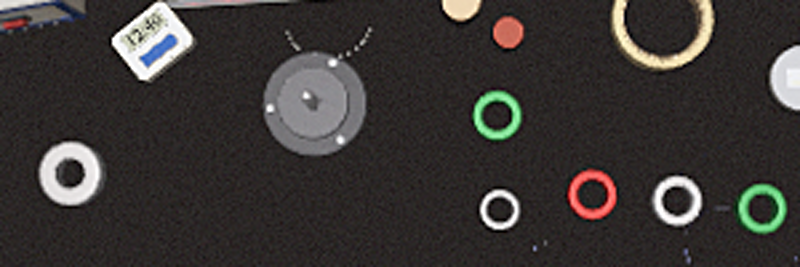

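The zoomed top view confirms the parts: wide ring at left (70,173), carrier with post at (315,103), sleeve (500,210), narrow ring (677,201) flanked by red and green. I'll swing towards the wide ring and turn the tool to yaw π/2.

```bash
python3 -m pendant '[[-1,[29,-27,0],[0,0,-0.12]],[-1,[32,-23,0],[0,0,-0.12]],[-1,[35,-19,0],[0,0,-0.12]],[-1,[37,-15,0],[0,0,-0.12]],[-1,[39,-10,0],[0,0,-0.12]],[-1,[40,-6,0],[0,0,-0.12]],[-1,[40,-1,0],[0,0,-0.12]],[-1,[40,4,0],[0,0,-0.12]],[-1,[39,9,0],[0,0,-0.12]],[-1,[38,13,0],[0,0,-0.12]]]' 40
python3 - <<'E'
from h import *
from station import manip
s=manip.get_state();print(togo(s,[.5046,.308,.15]),s["tool_rot"],s["joint_positions"].round(2))
E
```

```text
t: 1.03
position: [0.392, -0.2772, 0.2389]
tool_rot: [3.141, 0.0, 1.498]
force: [1.0, -0.3, 0.0]
gripper_width: 1.001
[591.88113093  69.45406905  88.6102715 ] [3.14134569e+00 4.98701895e-04 1.49753434e+00] [ 0.87  0.28 -0.41  1.96  0.14  0.94  0.32]
```

```bash
python3 -m pendant '[[-1,[40,8,0],[0,0,-0.07]],[-1,[40,8,0],[0,0,0]],[-1,[40,8,0],[0,0,0]],[-1,[40,8,0],[0,0,0]],[-1,[40,8,0],[0,0,0]],[-1,[40,6,0],[0,0,0]],[-1,[40,6,0],[0,0,0]],[-1,[40,6,0],[0,0,0]],[-1,[40,6,0],[0,0,0]],[-1,[40,6,0],[0,0,0]]]'
python3 -m pendant '[[-1,[38,8,15],[0,0,0]],[-1,[38,8,15],[0,0,0]],[-1,[38,8,15],[0,0,0]],[-1,[38,8,15],[0,0,0]],[-1,[38,8,15],[0,0,0]],[-1,[0,0,0],[0,0,0]],[-1,[0,0,0],[0,0,0]]]'
python3 - <<'E'
from h import *
from station import manip
s=manip.get_state();print(togo(s,[.5046,.308,.15]),s["tool_rot"],s["joint_positions"].round(2))
im=manip.get_image("wrist");cv2.imwrite("pics/w1.png",im["pixels"][...,::-1])
print(im["xyz"],im["orientation"],project(im,[.5046,.308,.022]))
E
```

```text
t: 1.87
position: [0.4677, 0.1216, 0.2388]
tool_rot: [3.141, 0.0, 1.561]
force: [1.2, -0.1, -0.9]
gripper_width: 1.0
t: 2.45
position: [0.508, 0.3119, 0.1623]
tool_rot: [-3.139, -0.0, 1.566]
force: [-0.9, -0.8, 0.3]
gripper_width: 1.003
[-3.91546491 -3.39008591 12.31118895] [-3.13900475e+00 -3.41347924e-04  1.56583341e+00] [-0.2   0.61 -0.59  1.72  0.41  0.94 -0.96]
[0.50822578 0.37732769 0.30674797] [ 2.87909924e+00  1.60590012e-03 -4.82817525e-03] [[277.22383148 204.13331543]]
```

View pics/w1.png

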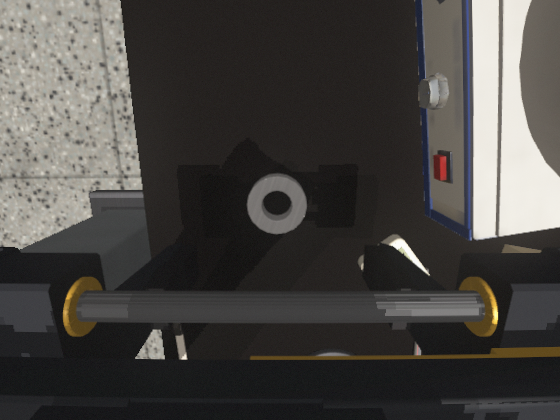

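The wrist view shows the wide ring centred at about (277,203), within 1 px of the prediction. The hotplate's lower edge is at about u=430–470; I'll check its clearance from the gripper body.

```bash
cat >> h.py <<'E'
def ring(im,uv,r,z,lo=70):
    g=im["pixels"].astype(int);u,w=map(int,uv);m=np.zeros(g.shape[:2],np.uint8)
    m[w-r:w+r,u-r:u+r]=((g.mean(2)>lo)&(g.max(2)-g.min(2)<40))[w-r:w+r,u-r:u+r]
    cs,h=cv2.findContours(m,cv2.RETR_EXTERNAL,cv2.CHAIN_APPROX_NONE)
    e=cv2.fitEllipse(cv2.convexHull(max(cs,key=cv2.contourArea)));return e,plane(im,e[0],z)
E
python3 - <<'E'
from h import *
from station import manip
s=manip.get_state();im=manip.get_image("wrist")
e,P=ring(im,(277,203),36,.022);print(e,P,togo(s,[P[0],P[1],.003]))
for uv in((428,213),(472,238),(418,60)):print(plane(im,uv,0),plane(im,uv,.07))
E
```

```text
((275.4300842285156, 201.29701232910156), (59.434268951416016, 60.19977951049805), 176.4744415283203) [0.50390286 0.30844946 0.022     ] [ -1.22610536  -4.81995322 159.99388498]
[0.6674661  0.28921539 0.        ] [0.63139526 0.30883676 0.07      ]
[0.72036023 0.26012871 0.        ] [0.67224215 0.2863749  0.07      ]
[0.64032195 0.44003093 0.        ] [0.61043351 0.42530233 0.07      ]
```

```bash
python3 -m pendant '[[-1,[-2,-4,35],[-0.002,0,0]],[-1,[0,0,35],[0,0,0]],[-1,[0,0,35],[0,0,0]],[-1,[0,0,30],[0,0,0]],[-1,[0,0,15],[0,0,0]],[-1,[0,0,6],[0,0,0]],[-1,[0,0,0],[0,0,0]]]'
python3 - <<'E'
from h import *
from station import manip
s=manip.get_state();print(togo(s,[.5042,.3084,.003]),s["tool_rot"])
E
```

```text
t: 3.13
position: [0.5059, 0.3064, 0.0076]
tool_rot: [3.14, 0.001, 1.561]
force: [0.7, 0.5, 0.9]
gripper_width: 1.002
[ 1.94666689 -1.69384949  4.58021205] [3.14010238e+00 8.83702813e-04 1.56054834e+00]
```

```bash
python3 -m pendant '[[-1,[2,-2,4],[0,0,0]],[0.2,[0,0,0],[0,0,0]],[0.6,[0,0,0],[0,0,0]],[1,[0,0,0],[0,0,0]],[1,[0,0,0],[0,0,0]],[1,[0,0,0],[0,0,0]],[1,[0,0,0],[0,0,0]]]' 45
python3 - <<'E'
from h import *
from station import manip
s=manip.get_state();print(s["position"],s["tool_rot"])
E
```

```text
t: 3.72
position: [0.5042, 0.3097, 0.0044]
tool_rot: [3.139, -0.0, 1.562]
force: [-0.1, -0.4, 5.7]
gripper_width: 0.678
[0.50417676 0.30972129 0.00438231] [ 3.13865326e+00 -3.24030617e-04  1.56183984e+00]
```

```bash
python3 -m pendant '[[1,[0,0,-10],[0,0,0]],[1,[0,0,-25],[0,0,0]],[1,[0,0,-35],[0,0,0]],[1,[-10,0,-35],[0,0,0]],[1,[-30,8,-30],[0,0,0]],[1,[-35,10,0],[0,0,0]],[1,[-35,10,0],[0,0,0]],[1,[-35,10,0],[0,0,0]],[1,[-35,10,0],[0,0,0]],[1,[-30,10,0],[0,0,0]]]'
python3 -m pendant '[[1,[-15,5,0],[0,0,0]],[1,[-10,2,0],[0,0,0]],[1,[0,0,0],[0,0,0]],[1,[0,0,0],[0,0,0]]]'
python3 - <<'E'
from h import *
from station import manip
s=manip.get_state();print(togo(s,[.5703,.0727,.14]),s["tool_rot"])
im=manip.get_image("wrist");cv2.imwrite("pics/w2.png",im["pixels"][...,::-1])
print(im["xyz"],project(im,[[.5703,.0727,.072],[.5703,.0727,.02]]))
im=manip.get_image("scene");p=project(im,[[.5703,.0727,.072],[.5703,.0727,.02],s["position"]]);print(p)
u,w=p[0].astype(int);c=im["pixels"][w-70:w+50,u-80:u+80,::-1];cv2.imwrite("pics/s2.png",cv2.resize(c,(640,480),interpolation=cv2.INTER_CUBIC))
E
```

```text
t: 4.55
position: [0.5587, 0.0967, 0.1376]
tool_rot: [3.141, 0.002, 1.561]
force: [0.5, -0.6, -4.9]
gripper_width: 0.673
t: 4.88
position: [0.5653, 0.076, 0.1377]
tool_rot: [3.14, -0.001, 1.562]
force: [-0.3, 0.1, -3.7]
gripper_width: 0.673
[-3.20683157  4.98520815 -2.25611158] [ 3.14043069e+00 -8.99509246e-04  1.56214225e+00]
[0.56521606 0.14133366 0.28218512] [[287.15186224 227.12608103]
 [285.72622288 209.35762418]]
[[225.1269412  227.4420693 ]
 [227.05112375 241.98907595]
 [223.25895021 209.31174153]]
```

View pics/w2.png

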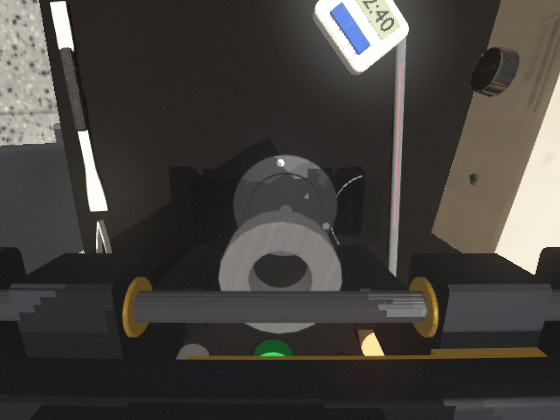

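View pics/s2.png

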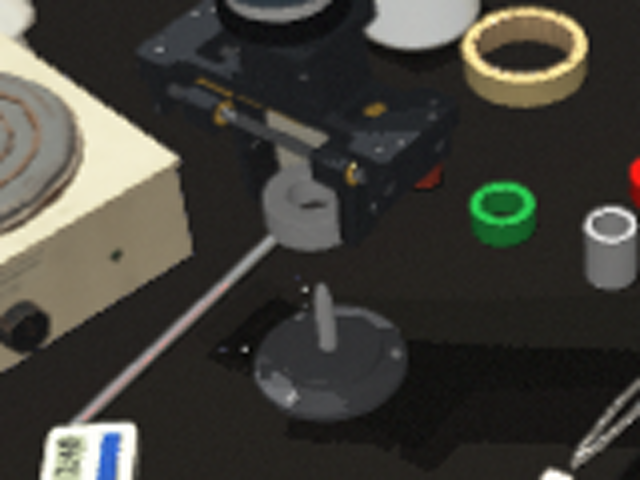

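Wrist view: the ring hangs level, and the foot is centred near (285,204), which agrees with the estimate. Scene crop: the post tip is at (322,288) in the crop, within 2 px of the prediction, with the ring above it. I'll align, then lower in stages.

```bash
python3 -m pendant '[[1,[-2,5,0],[0,0,0]],[1,[0,0,15],[0,0,0]],[1,[0,0,15],[0,0,0]],[1,[0,0,10],[0,0,0]],[1,[0,0,0],[0,0,0]]]'
python3 - <<'E'
from h import *
from station import manip
s=manip.get_state();print(togo(s,[.5703,.0740,.0244]),s["tool_rot"],s["force"])
E
```

```text
t: 5.4
position: [0.5696, 0.0735, 0.0957]
tool_rot: [-3.14, 0.0, 1.563]
force: [-0.6, -0.1, -3.5]
gripper_width: 0.672
[ 0.51977101  0.86643728 71.33788228] [-3.13983169e+00  3.16286507e-04  1.56337086e+00] [-0.64943133 -0.07614106 -3.51266347]
```

```bash
python3 -m pendant '[[1,[0.5,1,10],[0,0,0]],[1,[0,0,15],[0,0,0]],[1,[0,0,15],[0,0,0]],[1,[0,0,15],[0,0,0]],[1,[0,0,8],[0,0,0]],[1,[0,0,0],[0,0,0]],[1,[0,0,0],[0,0,0]]]'
python3 -m pendant '[[1,[0,0,2],[0,0,0]],[1,[0,0,1.5],[0,0,0]],[1,[0,0,1.5],[0,0,0]],[1,[0,0,0],[0,0,0]]]'
```

```text
t: 5.98
position: [0.5725, 0.0738, 0.035]
tool_rot: [3.14, -0.0, 1.562]
force: [0.7, 1.7, -3.7]
gripper_width: 0.674
t: 6.32
position: [0.5724, 0.0734, 0.0299]
tool_rot: [3.139, 0.0, 1.562]
force: [-0.4, -0.0, -4.3]
gripper_width: 0.673
```

```bash
python3 -m pendant '[[1,[0,-1.5,1.5],[0,0,0]],[1,[0,0,1.5],[0,0,0]],[1,[0,0,0],[0,0,0]]]'; python3 -m pendant '[[1,[0,0,1],[0,0,0]],[1,[0,0,0],[0,0,0]]]'; python3 -m pendant '[[1,[0,0,1],[0,0,0]],[1,[0,0,0],[0,0,0]]]'
```

```text
t: 6.57
position: [0.5705, 0.0734, 0.0265]
tool_rot: [3.14, 0.0, 1.562]
force: [-0.4, -0.1, -4.7]
gripper_width: 0.675
t: 6.73
position: [0.5707, 0.0734, 0.0256]
tool_rot: [3.14, 0.0, 1.562]
force: [-0.0, -0.2, -4.2]
gripper_width: 0.675
t: 6.9
position: [0.5707, 0.0734, 0.0247]
tool_rot: [3.14, -0.0, 1.562]
force: [-0.4, -0.2, -3.9]
gripper_width: 0.675
```

```bash
python3 -m pendant '[[1,[0,0,1],[0,0,0]],[1,[0,0,0],[0,0,0]]]'; python3 -m pendant '[[1,[0,0,0.7],[0,0,0]],[1,[0,0,0],[0,0,0]]]'
```

```text
t: 7.07
position: [0.5708, 0.0735, 0.0244]
tool_rot: [3.14, 0.0, 1.562]
force: [-2.6, -0.7, 2.9]
gripper_width: 0.681
t: 7.23
position: [0.5708, 0.0735, 0.0243]
tool_rot: [3.14, 0.001, 1.562]
force: [-5.8, -2.1, 11.2]
gripper_width: 0.677
```

Contact is at 24.4 mm, the expected seating height. Release, lift and check.

```bash
python3 -m pendant '[[1,[0,0,-0.8],[0,0,0]],[0,[0,0,0],[0,0,0]],[-0.6,[0,0,0],[0,0,0]],[-0.7,[0,0,0],[0,0,0]],[-0.8,[0,0,0],[0,0,0]],[-1,[0,0,0],[0,0,0]],[-1,[0,0,0],[0,0,0]]]'
python3 -m pendant '[[-1,[0,0,-10],[0,0,0]],[-1,[0,0,-35],[0,0,0]],[-1,[0,0,-35],[0,0,0]],[-1,[0,0,-35],[0,0,0]],[-1,[-30,-5,-10],[0,0,0]],[-1,[-38,-10,0],[0,0,0]],[-1,[-38,-10,0],[0,0,0]],[-1,[-38,-12,0],[0,0,0]],[-1,[-38,-12,0],[0,0,0]],[-1,[-38,-12,0],[0,0,0]]]'
python3 -m pendant '[[-1,[-38,-12,0],[0,0,0]],[-1,[-38,-12,0],[0,0,0]],[-1,[-38,-12,0],[0,0,0]],[-1,[-30,-6,0],[0,0,0]],[-1,[0,0,0],[0,0,0]],[-1,[0,0,0],[0,0,0]]]'
python3 - <<'E'
from h import *
from station import manip
s=manip.get_state();print(togo(s,[.4736,-.2717,.0035]),s["tool_rot"])
im=manip.get_image("wrist");p=project(im,[.4736,-.2717,.022])[0];print(p)
e,P=ring(im,p,36,.022);print(e,P,togo(s,[P[0],P[1],.0035]))
a=im["pixels"]
sc=manip.get_image("scene");c=cv2.resize(sc["pixels"][190:290,165:315],(720,480),interpolation=cv2.INTER_CUBIC)
cv2.imwrite("pics/s3.png",c[...,::-1]);cv2.imwrite("pics/w3.png",a[...,::-1])
E
```

```text
t: 7.82
position: [0.5709, 0.0735, 0.0238]
tool_rot: [3.139, -0.0, 1.562]
force: [0.5, 0.4, 0.5]
gripper_width: 0.993
t: 8.65
position: [0.5068, -0.1477, 0.1497]
tool_rot: [3.139, 0.0, 1.562]
force: [1.1, -0.1, -1.3]
gripper_width: 0.997
t: 9.15
position: [0.4635, -0.2917, 0.1492]
tool_rot: [3.139, 0.001, 1.558]
force: [0.5, 0.7, 0.0]
gripper_width: 1.002
[ 20.19393883   9.4654017  145.67423611] [3.13929148e+00 7.06575147e-04 1.55758885e+00]
[290.72713367 182.02182297]
((285.7642822265625, 183.63453674316406), (50.39645004272461, 60.65247344970703), 83.65621948242188) [ 0.46902434 -0.27313737  0.022     ] [ 18.69626081   4.90913534 145.66480957]
```

View pics/s3.png

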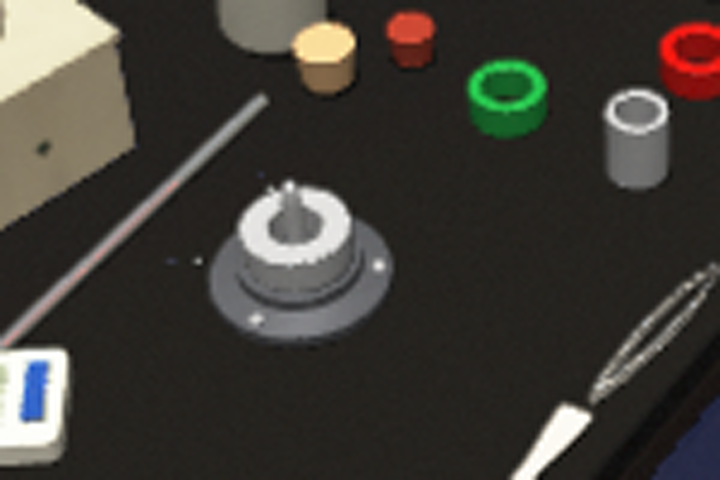

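View pics/w3.png

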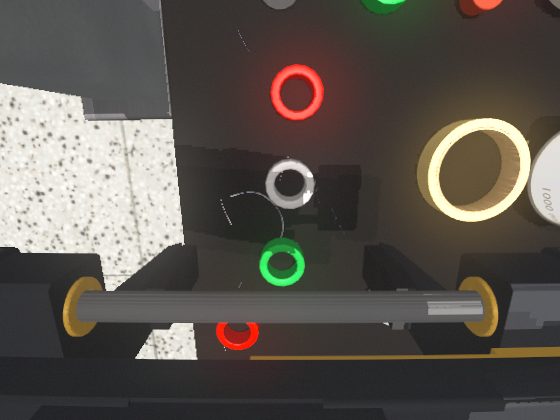

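The wide ring lies flat and centred round the post (scene crop (295,235)). In the wrist view the narrow ring spans u 265–315, centred (290,183), matching the top estimate (290.7,182.0). The ellipse fit was spoiled by the mark beside it, so I'll use the top estimate.

```bash
python3 -m pendant '[[-1,[20,9.5,0],[0,0,0]],[-1,[0,0,35],[0,0,0]],[-1,[0,0,35],[0,0,0]],[-1,[0,0,35],[0,0,0]],[-1,[0,0,20],[0,0,0]],[-1,[0,0,12],[0,0,0]],[-1,[0,0,0],[0,0,0]],[-1,[0,0,0],[0,0,0]]]'
python3 - <<'E'
from h import *
from station import manip
s=manip.get_state();print(togo(s,[.4736,-.2722,.004]),s["tool_rot"])
E
```

```text
t: 9.92
position: [0.475, -0.2686, 0.0123]
tool_rot: [3.139, -0.0, 1.564]
force: [0.7, -0.0, 0.4]
gripper_width: 1.001
[-3.61089307 -1.42966034  8.25095781] [ 3.13915154e+00 -4.43862646e-04  1.56357120e+00]
```

```bash
python3 -m pendant '[[-1,[-3.5,-1.5,5],[0,0,0]],[-1,[0,0,3],[0,0,0]],[-1,[0,0,0],[0,0,0]],[0.2,[0,0,0],[0,0,0]],[0.6,[0,0,0],[0,0,0]],[1,[0,0,0],[0,0,0]],[1,[0,0,0],[0,0,0]],[1,[0,0,0],[0,0,0]],[1,[0,0,0],[0,0,0]]]' 40
python3 - <<'E'
from station import manip
s=manip.get_state();print(s["position"],s["tool_rot"])
E
```

```text
t: 10.67
position: [0.4727, -0.2732, 0.0038]
tool_rot: [3.139, 0.0, 1.562]
force: [0.9, -1.2, -0.1]
gripper_width: 0.566
[ 0.47273998 -0.27319422  0.00376763] [3.13949380e+00 5.01668568e-05 1.56178545e+00]
```

```bash
python3 -m pendant '[[1,[0,0,0],[0,0,0]],[1,[0,0,0],[0,0,0]]]'
```

```text
t: 10.83
position: [0.4727, -0.2731, 0.0037]
tool_rot: [3.14, -0.0, 1.562]
force: [-0.1, -0.2, 0.4]
gripper_width: 0.511
```

```bash
python3 -m pendant '[[1,[0,0,-10],[0,0,0]],[1,[0,0,-25],[0,0,0]],[1,[0,0,-35],[0,0,0]],[1,[0,0,-40],[0,0,0]],[1,[15,5,-35],[0,0,0]],[1,[36,10,-5],[0,0,0]],[1,[38,11,0],[0,0,0]],[1,[38,11,0],[0,0,0]],[1,[38,11,0],[0,0,0]],[1,[38,11,0],[0,0,0]]]'
python3 -m pendant '[[1,[38,11,0],[0,0,0]],[1,[38,11,0],[0,0,0]],[1,[36,10,0],[0,0,0]],[1,[20,5,0],[0,0,0]],[1,[10,2,0],[0,0,0]],[1,[0,0,0],[0,0,0]],[1,[0,0,0],[0,0,0]]]'
python3 - <<'E'
from h import *
from station import manip
s=manip.get_state();print(togo(s,[.5703,.0740,.046]),s["tool_rot"])
im=manip.get_image("wrist");cv2.imwrite("pics/w4.png",im["pixels"][...,::-1])
print(project(im,[[.5705,.0727,.072],[.5705,.0727,.042]]))
E
```

```text
t: 11.67
position: [0.5331, -0.0691, 0.1545]
tool_rot: [3.14, 0.0, 1.562]
force: [0.8, -0.2, -2.4]
gripper_width: 0.508
t: 12.25
position: [0.5731, 0.0695, 0.1538]
tool_rot: [3.14, 0.001, 1.561]
force: [-0.3, -0.6, -2.7]
gripper_width: 0.513
[  4.57500707  -2.92595225 107.79365979] [3.14044027e+00 1.35792607e-03 1.56144368e+00]
[[277.0893733  212.85976259]
 [277.34897178 203.81288766]]
```

View pics/w4.png

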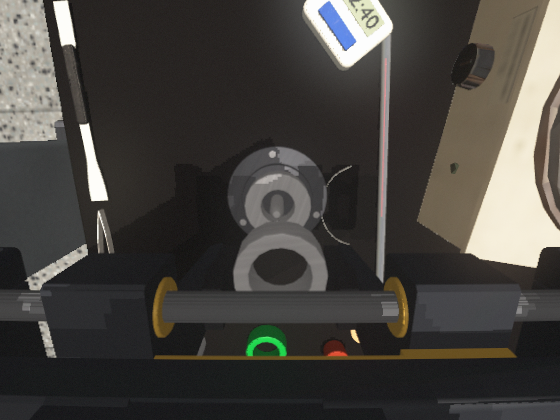

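Wrist view: the narrow ring is held level, and the wide ring on the pan is centred at (278,203) with the post in its bore, as predicted. Lowering.

```bash
python3 -m pendant '[[1,[2.7,-2.7,0],[0,0,0]],[1,[0,0,20],[0,0,0]],[1,[0,0,20],[0,0,0]],[1,[0,0,10],[0,0,0]],[1,[0,0,0],[0,0,0]],[1,[0,0,0],[0,0,0]]]'
python3 - <<'E'
from h import *
from station import manip
s=manip.get_state();print(togo(s,[.5705,.0725,.046]),s["tool_rot"])
E
```

```text
t: 12.8
position: [0.5706, 0.0728, 0.1038]
tool_rot: [3.141, 0.0, 1.561]
force: [-0.2, -0.7, -0.8]
gripper_width: 0.515
[-0.26241992 -0.13619789 57.82761103] [3.14063362e+00 3.84350589e-04 1.56068991e+00]
```

```bash
python3 -m pendant '[[1,[0,0,12],[0,0,0]],[1,[0,0,14],[0,0,0]],[1,[0,0,14],[0,0,0]],[1,[0,0,8],[0,0,0]],[1,[0,0,3],[0,0,0]],[1,[0,0,0],[0,0,0]],[1,[0,0,0],[0,0,0]]]'
python3 -m pendant '[[1,[0,0,1.5],[0,0,0]],[1,[0,0,1.5],[0,0,0]],[1,[0,0,0],[0,0,0]],[1,[0,0,0],[0,0,0]]]'
```

```text
t: 13.38
position: [0.5711, 0.0739, 0.0528]
tool_rot: [3.14, -0.0, 1.562]
force: [-0.1, -0.0, -1.7]
gripper_width: 0.51
t: 13.72
position: [0.5711, 0.0736, 0.0501]
tool_rot: [3.139, 0.0, 1.562]
force: [-0.7, 0.1, -1.6]
gripper_width: 0.511
```

```bash
python3 -m pendant '[[1,[0,0,1.2],[0,0,0]],[1,[0,0,1],[0,0,0]],[1,[0,0,0],[0,0,0]]]'; python3 -m pendant '[[1,[0,0,1],[0,0,0]],[1,[0,0,0],[0,0,0]]]'; python3 -m pendant '[[1,[0,0,0.8],[0,0,0]],[1,[0,0,0],[0,0,0]]]'
```

```text
t: 13.97
position: [0.5709, 0.0736, 0.0475]
tool_rot: [3.14, 0.0, 1.562]
force: [-0.8, 0.6, -1.1]
gripper_width: 0.511
t: 14.13
position: [0.5709, 0.0736, 0.0465]
tool_rot: [3.14, 0.0, 1.562]
force: [-1.0, 0.1, -1.7]
gripper_width: 0.515
t: 14.3
position: [0.571, 0.0737, 0.0458]
tool_rot: [3.14, -0.0, 1.562]
force: [0.5, 0.0, -1.7]
gripper_width: 0.511
```

```bash
python3 -m pendant '[[1,[0,0,0.8],[0,0,0]],[1,[0,0,0],[0,0,0]]]'; python3 -m pendant '[[1,[0,0,0.6],[0,0,0]],[1,[0,0,0],[0,0,0]]]'
```

```text
t: 14.47
position: [0.5711, 0.0737, 0.0457]
tool_rot: [3.14, 0.0, 1.562]
force: [-2.1, -0.4, 5.2]
gripper_width: 0.511
t: 14.63
position: [0.5711, 0.0737, 0.0457]
tool_rot: [3.139, 0.001, 1.562]
force: [-4.2, -1.3, 11.0]
gripper_width: 0.512
```

Seated at 45.7 mm, as expected. Release and retreat.

```bash
python3 -m pendant '[[1,[0,0,-1],[0,0,0]],[0.3,[0,0,0],[0,0,0]],[-0.3,[0,0,0],[0,0,0]],[-0.5,[0,0,0],[0,0,0]],[-0.7,[0,0,0],[0,0,0]],[-1,[0,0,0],[0,0,0]],[-1,[0,0,0],[0,0,0]],[-1,[0,0,0],[0,0,0]]]'
python3 -m pendant '[[-1,[0,0,-10],[0,0,0]],[-1,[0,0,-30],[0,0,0]],[-1,[0,0,-40],[0,0,0]],[-1,[0,0,-40],[0,0,0]],[-1,[-38,-10,0],[0,0,0]],[-1,[-38,-10,0],[0,0,0]],[-1,[-38,-10,0],[0,0,0]],[-1,[-38,-10,0],[0,0,0]],[-1,[0,0,0],[0,0,0]],[-1,[0,0,0],[0,0,0]]]'
python3 - <<'E'
from h import *
from station import manip
sc=manip.get_image("scene");c=cv2.resize(sc["pixels"][180:280,165:315],(720,480),interpolation=cv2.INTER_CUBIC)
cv2.imwrite("pics/s5.png",c[...,::-1])
E
```

```text
t: 15.3
position: [0.571, 0.0737, 0.0454]
tool_rot: [3.14, -0.0, 1.562]
force: [0.3, 1.0, -0.3]
gripper_width: 0.943
t: 16.13
position: [0.5288, -0.081, 0.1659]
tool_rot: [3.14, 0.001, 1.556]
force: [0.3, -0.2, 0.7]
gripper_width: 1.001
```

View pics/s5.png

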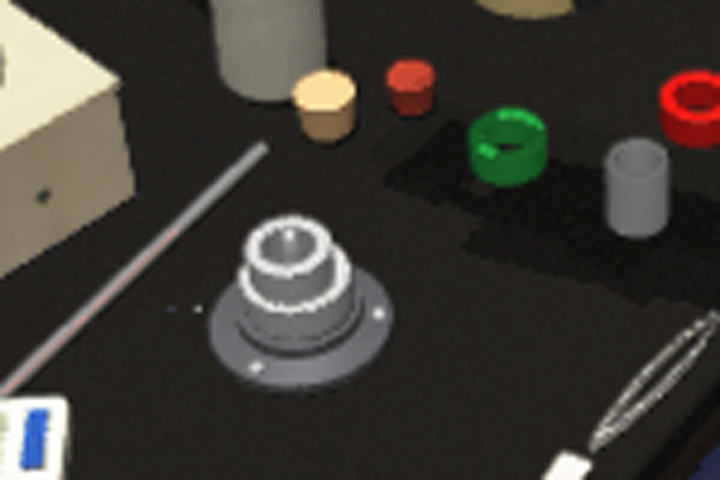

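The crop shows both rings stacked flat round the post (narrow at (290,245), wide at (295,285)) and the sleeve still standing at (637,188). Handing in.

```bash
python3 -c "
from station import manip
print(manip.finish_job())"
```

```text
the job is handed in; nothing more can be done
None
```

The carrier is loaded and the job is handed in, at about 16 s of the 59 s allowed. I gripped each ring across its outside, threaded it over the post and lowered it until it touched. The wide ring went on the pan first, then the narrow grey one on top of it.

- **Seating:** contact came at TCP heights of 24.4 mm and 45.7 mm, matching the expected seats. The force readings in the states I printed stayed at about 11 N or less. The last scene picture shows both rings lying flat round the post. The sleeve was still upright in its place, and the gripper was open and clear.
- **Checks that disagreed:** the wrist-camera fit of the narrow ring was about 5 mm off because a mark on the table spoiled it. I used the top-camera position, which matched what I saw in the wrist picture. The gripper also read 50 mm while still closing on that ring, then settled at about 45 mm for a 46 mm part.

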